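# Copper backing bar from its clips to the weld fixture

## Robot

A 7-joint arm with a two-finger parallel gripper is mounted at the origin on the work surface. World frame = base frame: x ahead of the robot, y to its left, z up, the work surface at z = 0. Lengths are in m, angles in rad, forces in N, time in s.
With the tool pointing down it reaches from about 0.4 to 0.9 m from the base axis. Payload 5.5 kg.
Tool frame: the origin (TCP) lies midway between the tips of the shut fingers; the grasp point (between the pads) lies 19 mm behind it (manip.grip_depth is the distance from the TCP to the grasp point, in m); z points along the fingers, y is the line along which they close (so a half turn about z gives the same grasp; the last joint's range is limited). The gripper opens to 92 mm and grips with 3 to 60 N. Pads are 19 mm wide; open, the fingers measure 130 mm over their backs; the gripper's body (75 mm by 190 mm) begins 47 mm behind the grasp point.
Start: joints at [0.263, 0.501, -0.427, 1.55, 0.221, 1.138, -0.21], TCP at [0.65, 0, 0.205] pointing down, gripper open.
Joint ranges: [-2.88, 2.88], [-0.31, 2.03], [-1.54, 1.56], [0.2, 2.42], [-1.41, 4.55], [0.19, 2.02], [-2.57, 2.57]. Speed limits (rad/s): [2.57, 2.57, 3.14, 3.14, 3.14, 3.14, 3.14].

## Interface

Orientations are given as a unit quaternion [x, y, z, w].
In Python, from bench import manip, effector, viewer gives the robot as it stands. Calls block until the motion is done:
- manip.move_pose(position, orientation): joint-space move of the TCP to a pose.
- manip.servo_line(position, ori=None, vel=0.15): straight line of the TCP; ori=None keeps the orientation; vel is the mean speed in m/s.
- manip.movej(angles): joint-space move.
- effector.open_jaws() and effector.close(f_grip=None): open the fingers fully, or close them until they stop; f_grip is the grip in N (None keeps the last).
- manip.sleep(seconds).
- manip.solve_ik(position, orientation): joint angles nearest the present ones, or None.
- viewer.get_image(name): name is "scene" or "side" or "wrist"; returns the picture (384x512x3 uint8, red, green, blue); there is no depth.
- viewer.get_calibration(name): a dict with "vfov" (degrees; the focal length in pixels is half the picture's height over the tangent of half this angle, whatever the lens; pixels are square), "cx", "cy" (the principal point, pixels), "dist_coeffs" ([k1, k2, p1, p2, k3] as OpenCV has them; the pictures are not rectified), "eye" and "attitude" of the camera in the world. Camera axes: x right, y down, z forward; pixel columns grow to the right and rows downward; lengths in m; the calibration is good to about 2 mm. A picture is of the moment at which its call begins: read the wrist's pose just before it. get_calibration takes no time and is no camera call; for the wrist camera it gives the pose at the moment of the call.
A pose or a line that the arm cannot do raises manip.PlanningError and nothing moves.
- manip.hand_in(): hands the job in; it is judged then, once.
Readings, each from a call of its own:
- manip.current_clock(): time.
- manip.current_q(): joint angles.
- manip.current_joint_velocities(): joint speeds.
- manip.current_tau(): joint torques, N m.
- manip.current_tool_pos(): TCP position.
- manip.current_tcp_rot(): TCP orientation.
- manip.current_force(): force on the tool from outside, world axes, zero at the start.
- manip.current_wrist_torque(): the same for the moment, N m.
- manip.current_finger_gap(): finger opening in m.
- manip.current_gripper_force(): force on a finger pad.
Only numpy, scipy, OpenCV 4.12 (cv2) and the standard library are available. Lean on these libraries where they do the work, as an engineer would, in place of code of your own. Each camera call takes 0.05 s, during which the arm holds its last target. There are 200 camera calls.

## Task

Pull the copper bar straight forward so that it snaps out of the two spring clips of its blue stand, and lay it gently, without dropping it, in both V-blocks of the yellow weld fixture, roughly centred. Leave the dark grey steel bar clipped in its own stand.

Things in the scene. Friction and masses are not known exactly. Their poses are not given: they have to be found in the camera images.
- copper_bar_center (a point): Centre of the loose copper round bar, 18 mm diameter, 200 mm long, about 0.4 kg. Its long axis is the point's y; it may be rolled about that axis. At the start held level in two spring clips of a blue stand, 110 mm above the bench.
- copper_clip (a point): Point on the bolted-down blue stand where the copper bar's centre is held. y along the bar, z up; mouths look along -x: pull that way (15-22 N; free after 30 mm). Two black C-clips 18 mm wide at y=±65 mm, reaching 12 mm above/below the axis, 17 mm in front; posts 21 mm deep right behind, 20 mm higher than the axis. Clear between them: 110 mm, down to 75 mm below the axis.
- nest (a point): Point on the bolted-down yellow fixture where the bar's centre rests in both V-blocks, 55 mm above the bench. y along the bar, z up. Dark steel V-blocks 24 mm wide at y=±60 mm open upward: 90 degree V, mouth 54 mm, rims 14 mm above this point. Clear between them: 95 mm, down to the plate 43 mm below this point. Either bar end may be at +y.
- steel_bar_center (a point): Centre of the dark grey steel bar, same size as the copper one, held in a like stand of its own: leave it there. Bystanders loose on the bench, up to 35 mm high: a red welding magnet and a yellow tape measure nearer the robot; beyond the stands a green can 150 mm tall.
Not all that is in view belongs to the job. What is shaped like the part that bears copper_bar_center but purple, turquoise or white is not meant.

How it is judged:
On the way:
1. the copper bar has come straight forward out of both clips: its centre 25 mm or more in front of the clips, within 30 mm of its clipped height and sideways place, about parallel to how it was clipped (x of copper_bar_center in the frame of copper_clip below -0.025 m and z of copper_bar_center in the frame of copper_clip between -0.03 and 0.03 m and y of copper_bar_center in the frame of copper_clip between -0.03 and 0.03 m and angle between the y axis of copper_bar_center and the y axis of copper_clip, either way round below 0.35 rad), for 0.05 s.
At the end, for the whole second after the job is handed in: The copper bar rests in both V-blocks: its centre within 10 mm of the nest point across the V, 25 mm along it and 6 mm in height, its axis within 10 degrees of the V's; the steel bar is still in its clips, within 15 mm of where it was (x of copper_bar_center in the frame of nest between -0.01 and 0.01 m and y of copper_bar_center in the frame of nest between -0.025 and 0.025 m and z of copper_bar_center in the frame of nest between -0.006 and 0.006 m and angle between the y axis of copper_bar_center and the y axis of nest, either way round below 0.175 rad and distance of copper_bar_center from where it was at the start of the episode above 0.1 m and distance of steel_bar_center from where it was at the start of the episode below 0.015 m); the robot touches nothing.
It fails at once if the steel bar is pulled from its clips or shifted by more than 15 mm (distance of steel_bar_center from where it was at the start of the episode above 0.015 m).
It fails at once if the copper bar is dropped or thrown: it moves faster than 0.6 m/s without the fingers on it (a fall of about 18 mm) (linear speed of copper_bar above 0.6 m/s and contact force between the fingers and copper_bar below 0.3 N).
It also fails if it takes over 42 s, if anything falls off the work surface, if the arm or the gripper's body presses on something with over 40 N, if the wrist force passes 120 N, or if a joint passes its speed limit or range.

## Working session

There is one attempt and no reset: what is moved stays moved. The work goes in short steps, each a Python script; the robot and the scene stay as the last script left them, time stands still between calls to the robot, and variables do not carry over. Pictures are saved under pics/ and viewed, at most 10 in all, crops included, and the job is handed in when it is done.

```bash
mkdir -p pics; ls; python3 - <<'E'
from bench import manip, effector, viewer
import cv2,numpy as np
for n in("scene","side"):
    im=viewer.get_image(n); cv2.imwrite(f"pics/{n}0.png",im[:,:,::-1]); c=viewer.get_calibration(n); print(n,c)
print(viewer.get_calibration("wrist"),manip.current_tcp_rot(),manip.current_clock(),manip.grip_depth)
cv2.imwrite("pics/wrist0.png",viewer.get_image("wrist")[:,:,::-1])
E
```

```text
pics
scene {'vfov': 47.444215626816515, 'cx': 255.1603201421813, 'cy': 192.90372652999764, 'dist_coeffs': array([0.0381415, 0.       , 0.       , 0.       , 0.       ]), 'eye': array([1.62613664, 0.1349421 , 0.8300633 ]), 'attitude': array([ 0.59867226,  0.67046911, -0.33571871, -0.28170136])}
side {'vfov': 43.94030317089438, 'cx': 250.72073168440528, 'cy': 177.76895628953113, 'dist_coeffs': array([-0.0700063,  0.       ,  0.       ,  0.       ,  0.       ]), 'eye': array([0.1972084 , 0.93748797, 0.89338627]), 'attitude': array([-0.20261554,  0.87434691, -0.42930414,  0.10080859])}
{'vfov': 69.37653141133256, 'cx': 250.42030499061917, 'cy': 185.14064595015228, 'dist_coeffs': array([-0.04742126,  0.        ,  0.        ,  0.        ,  0.        ]), 'eye': array([0.64923878, 0.08038661, 0.38354775]), 'attitude': array([ 9.89039573e-01,  4.17486923e-04, -1.46828557e-03,  1.47642790e-01])} [ 7.07083924e-01  7.07129092e-01 -6.00173912e-04 -6.41136192e-04] 0.1 0.0188
```

View pics/scene0.png

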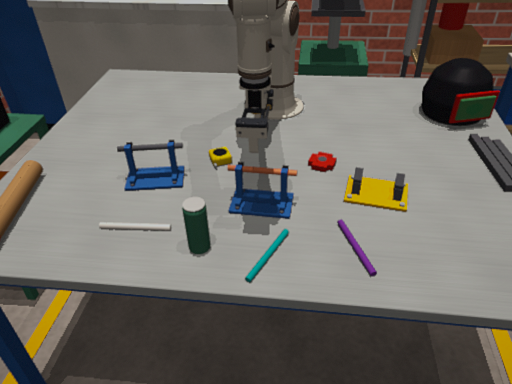

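View pics/side0.png

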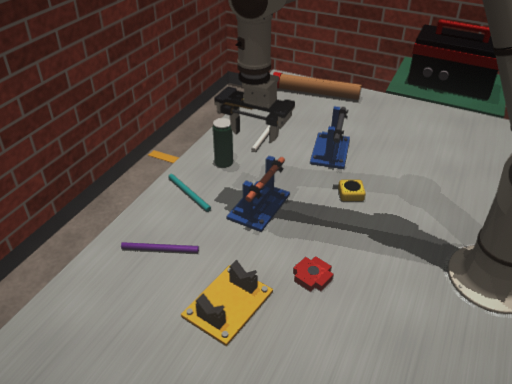

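The scene picture shows the copper bar at about (263,170) on the blue stand, the dark grey bar at (150,147) on its own stand, and the yellow fixture at (377,192). The decoys are white (135,227), turquoise (268,255) and purple (356,247). In the side picture the copper bar is at (266,180), the steel bar at (340,122) and the fixture at (228,300). The bar in the blue clips at scene (263,170) / side (266,180) fits the description, since it is the only copper-coloured one and it is clipped. I'll confirm that in one crop while measuring.

```bash
cat > h.py <<'E'
import cv2,numpy as np
from scipy.spatial.transform import Rotation as R
def ray(c,px):
    f=192/np.tan(np.radians(c["vfov"]/2)); K=np.array([[f,0,c["cx"]],[0,f,c["cy"]],[0,0,1]])
    p=cv2.undistortPoints(np.array(px,float).reshape(-1,1,2),K,np.array(c["dist_coeffs"]))[:,0]
    d=R.from_quat(c["attitude"]).apply(np.c_[p,np.ones(len(p))]); return np.array(c["eye"]),d
def plane(c,px,z):
    o,d=ray(c,px); return o+d*((z-o[2])/d[:,2])[:,None]
def tri(c1,p1,c2,p2):
    A=np.zeros((3,3));b=np.zeros(3);rs=[]
    for c,p in((c1,p1),(c2,p2)):
        o,d=ray(c,[p]);d=d[0]/np.linalg.norm(d[0]);M=np.eye(3)-np.outer(d,d);A+=M;b+=M@o
    return np.linalg.solve(A,b)
def mask(im,lo,hi,box=None):
    m=cv2.inRange(cv2.cvtColor(im,cv2.COLOR_RGB2HSV),np.array(lo),np.array(hi))
    if box: k=np.zeros_like(m);x0,y0,x1,y1=box;k[y0:y1,x0:x1]=255;m&=k
    return m
E
python3 - <<'E'
from bench import viewer
from h import *
I={n:cv2.imread(f"pics/{n}0.png")[:,:,::-1].copy() for n in("scene","side")}
C={n:viewer.get_calibration(n) for n in I}
bx={"scene":(215,150,310,190),"side":(235,145,300,215)}; by={"scene":(330,160,425,215),"side":(170,250,285,345)}
ends={}
for n in I:
    m=mask(I[n],(3,90,60),(14,255,255),bx[n]); p=np.argwhere(m)[:,::-1].astype(float)
    vx,vy,x,y=cv2.fitLine(p.astype(np.float32),cv2.DIST_HUBER,0,.01,.01).ravel(); t=(p-[x,y])@[vx,vy]
    e=np.array([[x,y]]+t.min()*np.array([vx,vy])),np.array([[x,y]]+t.max()*np.array([vx,vy]))
    e=np.vstack(e); ends[n]=e; w=plane(C[n],e,.11); print(n,len(p),e.round(1).tolist(),w.round(4).tolist(),np.linalg.norm(w[1]-w[0]),w.mean(0))
    m=mask(I[n],(20,150,120),(32,255,255),by[n]); p=np.argwhere(m)[:,::-1]
    w=plane(C[n],p,.012)[:,:2].astype(np.float32); r=cv2.minAreaRect(w); print(" plate",r)
print(tri(C["scene"],ends["scene"][0],C["side"],ends["side"][1]),tri(C["scene"],ends["scene"][1],C["side"],ends["side"][0]))
print(tri(C["scene"],ends["scene"][0],C["side"],ends["side"][0]),tri(C["scene"],ends["scene"][1],C["side"],ends["side"][1]))
a=cv2.resize(I["scene"][130:230,210:430],(792,360),interpolation=2);b=cv2.resize(I["side"][140:350,160:310],(172,240))
c=cv2.resize(I["side"][140:345,160:430],(316,240)); o=np.zeros((600,792,3),np.uint8);o[:360]=a;o[360:,:316]=c
cv2.imwrite("pics/crop1.png",o[:,:,::-1])
E
```

```text
scene 313 [[227.8, 167.1], [307.7, 173.5]] [[0.6012, -0.0914, 0.11], [0.6126, 0.1397, 0.11]] 0.23141213763594232 [0.60689648 0.02413911 0.11      ]
 plate ((0.5484547019004822, 0.3466225266456604), (0.17766918241977692, 0.13142989575862885), 80.8138198852539)
side 266 [[246.6, 199.7], [282.8, 157.7]] [[0.6153, 0.1139, 0.11], [0.6055, -0.0968, 0.11]] 0.2108588215270347 [0.6104119  0.00853906 0.11      ]
 plate ((0.5470742583274841, 0.3495834767818451), (0.1780647337436676, 0.127301886677742), 81.01629638671875)
[ 0.60397159 -0.09141165  0.11286215] [0.612348   0.13320212 0.11729697]
[ 0.63910433 -0.03129921  0.07365552] [0.58649193 0.08934652 0.1644672 ]
```

View pics/crop1.png

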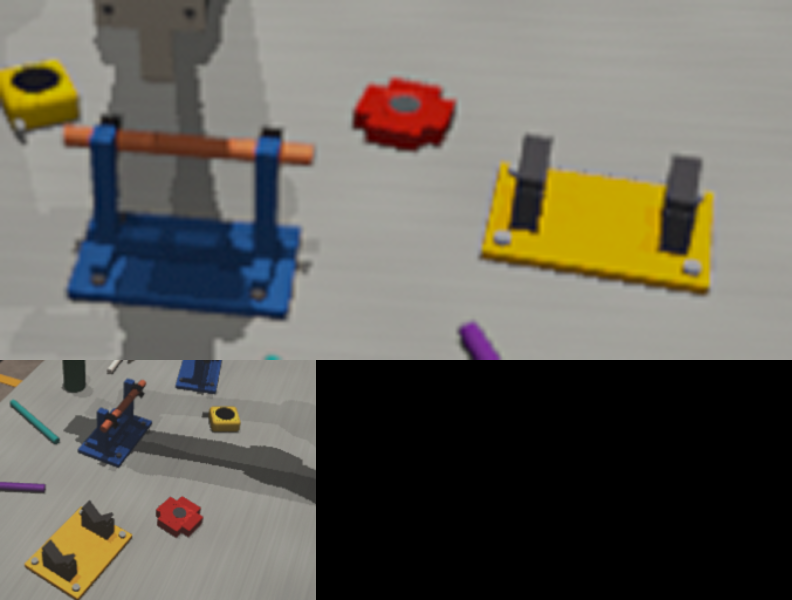

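View pics/wrist0.png

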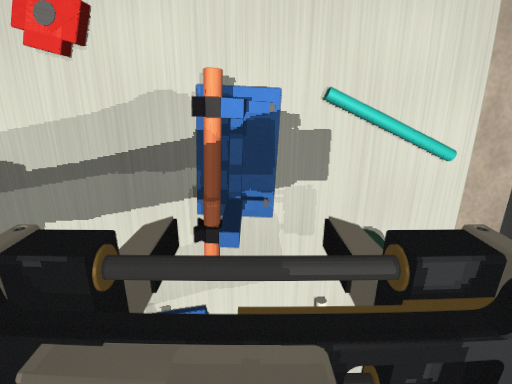

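The crop confirms the copper bar, with orange ends at crop (70,137) and (310,153), in black clips with posts behind it. The wrist view shows it at column 213 with clips at rows 105 and 233 and the stand on its +x side, so the mouths face the robot. The fixture's V-blocks sit on the yellow plate. Next I refine the bar position from the wrist view.

```bash
python3 - <<'E'
from bench import viewer,manip
from h import *
im=cv2.imread("pics/wrist0.png")[:,:,::-1].copy();c=viewer.get_calibration("wrist")
m=mask(im,(3,120,50),(14,255,255),(195,60,230,262));p=np.argwhere(m)[:,::-1]
vx,vy,x,y=cv2.fitLine(p.astype(np.float32),cv2.DIST_HUBER,0,.01,.01).ravel()
L=lambda r:[x+(r-y)*vx/vy,r]
print(p[:,1].min(),p[:,1].max(),len(p)); w=plane(c,[L(p[:,1].min()),L(p[:,1].max())],.11);print("bar",w.round(4),w.mean(0),np.linalg.norm(w[1]-w[0]),np.degrees(np.arctan2(*(w[0]-w[1])[:2])))
# black clips left of the bar
k=(im[:,190:203].max(2)<70).mean(1)>.5; r=np.flatnonzero(k); r=r[(r>80)&(r<250)];print("clip rows",r)
g=[r[r<170].mean(),r[r>170].mean()];w=plane(c,[L(g[0]),L(g[1])],.115);print("clips",w.round(4),w.mean(0),np.linalg.norm(w[1]-w[0]))
# fixture blocks, magnet
for n,b in(("scene",(330,160,425,215)),("side",(170,250,285,345))):
    im=cv2.imread(f"pics/{n}0.png")[:,:,::-1].copy();cc=viewer.get_calibration(n)
    h=cv2.convexHull(np.argwhere(mask(im,(20,150,120),(32,255,255),b))[:,::-1]);hm=np.zeros(im.shape[:2],np.uint8);cv2.fillConvexPoly(hm,cv2.dilate(h,None) if 0 else h,255)
    d=((im.max(2)<95)*255).astype(np.uint8);d[:b[1]]=0;d[b[3]:]=0;d[:,:b[0]]=0;d[:,b[2]:]=0
    N,l,s,ct=cv2.connectedComponentsWithStats(d)
    for i in range(1,N):
        if s[i,4]>60: print(n,s[i],plane(cc,[ct[i]],.038).round(4))
    q=np.argwhere(mask(im,(0,180,80),(3,255,255),(295,145,345,290)));print("magnet",plane(cc,[q.mean(0)[::-1]],.02).round(3))
E
```

```text
68 255 2551
bar [[ 0.6132  0.1097  0.11  ]
 [ 0.6053 -0.0852  0.11  ]] [0.60923244 0.01222643 0.11      ] 0.19509275900228049 2.335386340394927
clip rows [ 97  98  99 100 101 102 103 104 105 106 107 108 109 110 111 112 113 114
 115 227 228 229 230 231 232 233 234 235 236 237 238 239 240]
clips [[ 0.6126  0.0758  0.115 ]
 [ 0.6072 -0.0559  0.115 ]] [0.60993067 0.00991213 0.115     ] 0.13181745917962995
scene [352 168  11  27 195] [[0.5355 0.2876 0.038 ]]
scene [393 174  12  27 222] [[0.555  0.4069 0.038 ]]
magnet [[0.406 0.185 0.02 ]]
side [170 250  29   4  97] [[0.7032 0.2803 0.038 ]]
side [229 260  29  33 556] [[0.5374 0.291  0.038 ]]
side [182 291  91  54 153] [[0.5087 0.4226 0.038 ]]
side [196 294  30  35 596] [[0.5566 0.4098 0.038 ]]
magnet [[0.402 0.187 0.02 ]]
```

The measurements agree with the given sizes: clip spacing 132 mm (should be 130), bar length 195 mm (200), block spacing 121 mm (120). The bar is at (0.6095, 0.010), turned 2.3°; the nest is at (0.5465, 0.3485), turned 9.1°. I'll grasp now.

```bash
cat >> h.py <<'E'
def quat(deg): return (R.from_euler("z",-deg,degrees=True)*R.from_quat([.70710678,.70710678,0,0])).as_quat()
BAR=np.array([.6095,.0100,.11]);AB=2.34;NEST=np.array([.5465,.3485,.055]);AN=9.1
G=np.array([0,0,-.0188])
E
python3 - <<'E'
from bench import manip,effector,viewer
from h import *
q=quat(AB)
manip.move_pose(BAR+[0,0,.09],q)
manip.servo_line(BAR+G,vel=.12)
print(manip.current_tool_pos(),manip.current_force(),manip.current_finger_gap())
effector.close(f_grip=50)
print(manip.current_finger_gap(),manip.current_gripper_force(),manip.current_force(),manip.current_tool_pos(),manip.current_clock())
for n in("scene","side"): cv2.imwrite(f"pics/{n}1.png",viewer.get_image(n)[:,:,::-1])
a=cv2.imread("pics/scene1.png")[90:230,200:340];b=cv2.imread("pics/side1.png")[110:250,190:330]
cv2.imwrite("pics/grasp.png",cv2.resize(np.hstack([a,b]),(800,400)))
E
```

```text
[0.61034415 0.01013253 0.09199348] [ 0.22267603  0.40776539 -0.32949754] 0.09191103249664913
0.012937132700073361 45.16377925872803 [ 1.42804198  0.65854871 -1.4880396 ] [0.60968053 0.01001058 0.09117995] 2.7167
```

View pics/grasp.png

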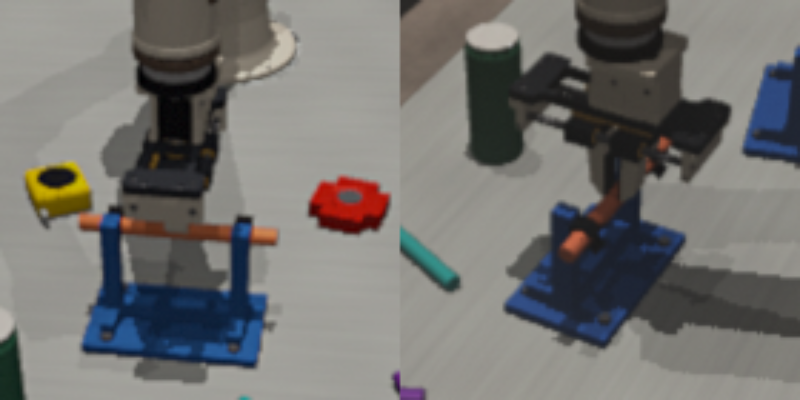

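The picture shows the fingers around the bar's middle between the posts. The gap is 12.9 mm with 45 N on the pads, less than the 18 mm diameter, which suggests grooved or soft pads. I'll pull straight forward and check the result.

```bash
python3 - <<'E'
from bench import manip,effector,viewer
from h import *
a=np.radians(AB);d=np.array([-np.cos(a),np.sin(a),0]);p0=np.array(manip.current_tool_pos())
for s in(.01,.02,.05):
    manip.servo_line(p0+d*s,vel=.05);print(s,manip.current_tool_pos(),manip.current_force(),manip.current_finger_gap(),manip.current_gripper_force())
manip.sleep(.1);print(manip.current_clock())
for n in("scene","side"): cv2.imwrite(f"pics/{n}2.png",viewer.get_image(n)[:,:,::-1])
a=cv2.imread("pics/scene2.png")[90:230,200:340];b=cv2.imread("pics/side2.png")[110:250,190:330]
cv2.imwrite("pics/pulled.png",cv2.resize(np.hstack([a,b]),(800,400)))
E
```

```text
0.01 [0.60738593 0.01021417 0.09351477] [15.2299324   0.04393995 -7.84563859] 0.01328563258052442 43.54404866695404
0.02 [0.58813243 0.01063775 0.09046363] [-0.26379392  0.11106419 -3.94330715] 0.013331823679941783 44.454567432403564
0.05 [0.56013769 0.01194851 0.09146842] [ 0.79099704 -0.02453328 -3.17978167] 0.013597596643187205 44.47114884853363
4.3667
```

View pics/pulled.png

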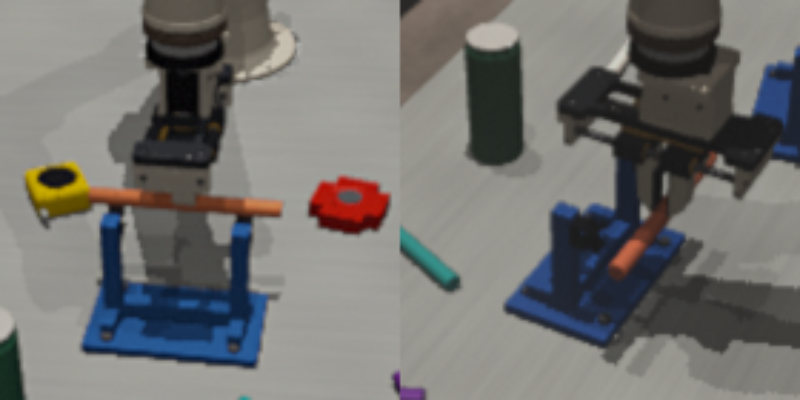

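The bar is out of both clips and held level in the fingers; its weight shows as about 3 N. Next I lift it, carry it over the nest and look again.

```bash
python3 - <<'E'
from bench import manip,effector,viewer
from h import *
p=np.array(manip.current_tool_pos());p[2]=.2;manip.servo_line(p,vel=.12)
t=NEST+G;t[2]=.2
manip.servo_line(t,ori=quat(AN),vel=.12)
t[2]=NEST[2]+G[2]+.045;manip.servo_line(t,vel=.1);manip.sleep(.2)
print(manip.current_tool_pos(),manip.current_force(),manip.current_wrist_torque(),manip.current_finger_gap(),manip.current_clock())
C={};I={}
for n in("scene","side","wrist"):
    C[n]=viewer.get_calibration(n);I[n]=viewer.get_image(n);cv2.imwrite(f"pics/{n}3.png",I[n][:,:,::-1])
E={}
for n,b in(("scene",(300,100,460,230)),("side",(130,180,330,384))):
    m=mask(I[n],(3,90,50),(14,255,255),b);N,l,s,ct=cv2.connectedComponentsWithStats(m)
    m=np.isin(l,[i for i in range(1,N) if s[i,4]>25]);p=np.argwhere(m)[:,::-1].astype(np.float32)
    vx,vy,x,y=cv2.fitLine(p,cv2.DIST_HUBER,0,.01,.01).ravel();u=(p-[x,y])@[vx,vy]
    E[n]=np.array([[x+k*vx,y+k*vy] for k in(u.min(),u.max())]);print(n,E[n].round(1).tolist())
w=np.array([tri(C["scene"],E["scene"][i],C["side"],E["side"][1-i]) for i in(0,1)]);print(w.round(4),w.mean(0),np.linalg.norm(w[1]-w[0]))
a=I["scene"][100:240,310:450];b=I["side"][200:360,150:310]
cv2.imwrite("pics/hover.png",np.hstack([cv2.resize(a,(400,400)),cv2.resize(b,(400,400))])[:,:,::-1])
E
```

```text
[0.54688189 0.34871728 0.0818627 ] [-0.5061418  -0.84806976 -3.56695571] [0.01968165 0.02002936 0.00152869] 0.012774514923770207 10.025
scene [[345.79998779296875, 161.8000030517578], [417.0, 171.3000030517578]]
side [[196.0, 307.0], [226.5, 274.3999938964844]]
[[0.5479 0.284  0.0828]
 [0.5619 0.4474 0.1001]] [0.55489519 0.3657126  0.09142446] 0.1649692045334939
```

View pics/hover.png

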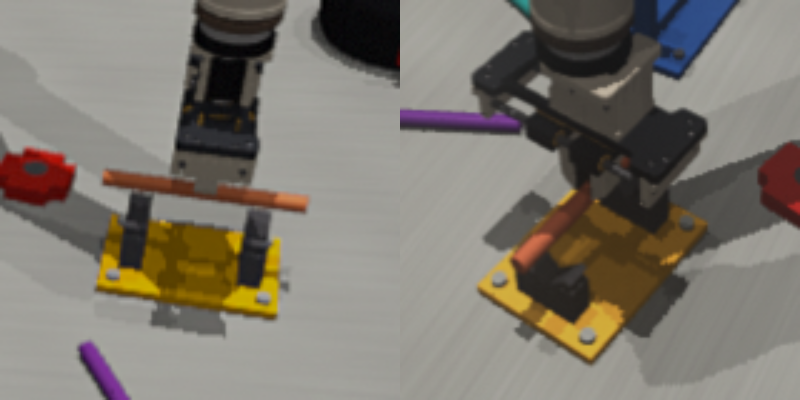

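View pics/wrist3.png

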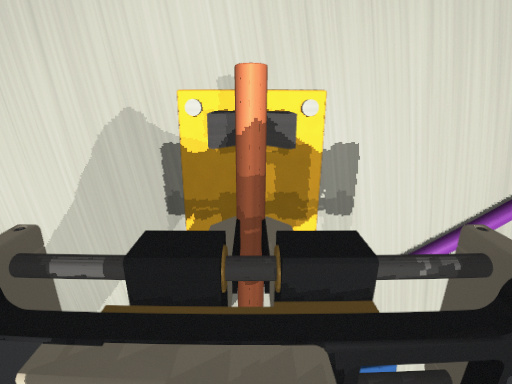

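The hover view shows the bar parallel to the fixture and centred over the V: bar at column 251, visible block at columns 208–297 (middle 252). I'll lower it, watching the force until it is supported, then release.

```bash
python3 - <<'E'
from bench import manip,effector,viewer
from h import *
t=NEST+G;z0=t[2]
t[2]=z0+.008;manip.servo_line(t,vel=.06);f0=manip.current_force()[2];print(f0)
for dz in np.arange(.006,-.0061,-.001):
    t[2]=z0+dz;manip.servo_line(t,vel=.02);manip.sleep(.05);f=manip.current_force()[2];print(round(dz,4),manip.current_tool_pos()[2].round(4),round(f,2))
    if f-f0>6: break
print(manip.current_force(),manip.current_wrist_torque(),manip.current_clock())
for n in("scene","side","wrist"):cv2.imwrite(f"pics/{n}4.png",viewer.get_image(n)[:,:,::-1])
E
```

```text
-5.010965649265947
0.006 0.0425 -3.02
0.005 0.0412 -3.87
0.004 0.0401 -3.97
0.003 0.0391 -3.58
0.002 0.0382 -3.35
0.001 0.0374 -3.78
0.0 0.0367 -0.65
-0.001 0.0366 6.52
[ 0.18570665 -1.90917167  6.52261551] [-0.35805198 -0.03184089 -0.04361021] 13.3417
```

Contact came at the predicted height. I'll release, retreat and check.

```bash
python3 - <<'E'
from bench import manip,effector,viewer
from h import *
effector.open_jaws();print(manip.current_force(),manip.current_finger_gap())
p=np.array(manip.current_tool_pos());p[2]=.19;manip.servo_line(p,vel=.1)
p=p-[0.08,0.1,0];manip.servo_line(p,vel=.15);manip.sleep(.2);print(manip.current_clock())
I={};C={}
for n in("scene","side","wrist"):
    C[n]=viewer.get_calibration(n);I[n]=viewer.get_image(n);cv2.imwrite(f"pics/{n}5.png",I[n][:,:,::-1])
for n,b in(("scene",(320,140,460,230)),("side",(150,220,300,350))):
    m=mask(I[n],(3,90,50),(14,255,255),b);N,l,s,ct=cv2.connectedComponentsWithStats(m);p=np.argwhere(l==1+s[1:,4].argmax())[:,::-1].astype(np.float32)
    r=cv2.minAreaRect(plane(C[n],p,.055)[:,:2].astype(np.float32));print(n,r)
cv2.imwrite("pics/final.png",np.hstack([cv2.resize(I["scene"][110:240,100:450],(500,300)),cv2.resize(I["side"][200:360,150:310],(300,300))])[:,:,::-1])
E
```

```text
[-0.27330532  0.99331437 -0.01812667] 0.09173767862245857
17.6917
scene ((0.5446456074714661, 0.3474040627479553), (0.20063191652297974, 0.03513118252158165), 80.55793762207031)
side ((0.5474306344985962, 0.3460209369659424), (0.2068760097026825, 0.022072477266192436), 80.49081420898438)
```

View pics/final.png

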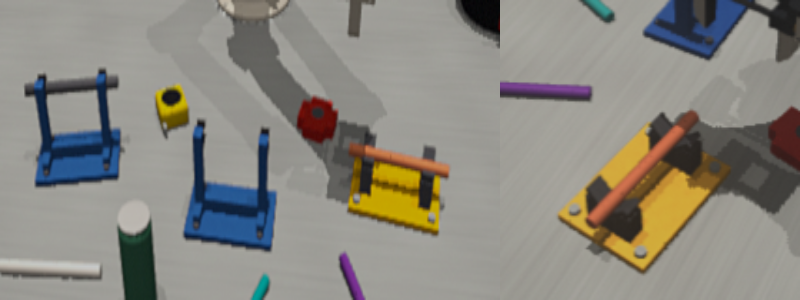

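The bar rests in both V-blocks at about (0.546, 0.347), turned 9.5°, so it is within 3 mm of the nest. The steel bar is still clipped and the robot is clear.

```bash
python3 -c "
from bench import manip
print(manip.hand_in(),manip.current_clock())"
```

```text
the job is handed in; nothing more can be done
the job is handed in; nothing more can be done
```

The copper bar was pulled straight out of its clips and laid in both V-blocks, about 3 mm from the nest point by my camera measurement; the steel bar is still clipped, and the job was handed in at about 18 s of the 42 s (no verdict was returned).

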